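Close the shaker jar with its lugged screw lid

TASK

Take the blue winged lid from the bench, set it on the open jar in the shaker, find the start of the thread (turned backward, counter-clockwise seen from above, the lid drops a few millimetres into it; turned forward before that it jams), then screw it forward, clockwise, until it is fully home, and let go. Leave the beaker and the plain white lid on the pink liner where they stand.

Things in the scene. Friction and masses are not known exactly. Their poses are not given: they have to be found in the camera images.
- lid_wing (a point): Centre of the wing of the loose blue screw lid: a flat bar 56 mm long, 12 mm thick, 26 mm high, standing on the lid's top plate; z up, x along the wing. The wing's top is 13 mm above this point, the top plate 13 mm below it. Whole lid 51 mm tall, 70 mm across, 0.1 to 0.2 kg. It starts upright, skirt down, on a 3 mm pink liner.
- lid_skirt (a point): Centre of the lower edge of the lid's round skirt (70 mm across, 22 mm deep inside), 38 mm below lid_wing; z up, x along the wing. Inside the skirt at this edge are four lugs 90 degrees apart, one of them under an end of the wing; between them they leave a 53 mm wide hole.
- jar_mouth (a point): Centre of the rim of the open jar, clamped immovably on the white shaker; z up, x and y are only the shaker's. Rim 42 mm across, tapering over 6 mm to a neck 50 mm across. Height of lid_wing above this point: 22 to 30 mm with the lid set on the neck, about 21 mm once its lugs have dropped into the thread's start, 16 mm fully home.
- jar_thread (a point): On the jar's axis, 12 mm below the rim: four equal sloping threads round the neck, each with an entry gap 20 degrees wide; which way the gaps face is not given. Lid resting or lightly pressed, at most 90 degrees counter-clockwise makes the lugs climb, drop up to 8 mm into the gaps, then meet a firm stop; a 3 mm hop down may come before the climb.
- shaker: White shaker, 250 x 300 mm, platform 85 mm high; origin under its centre, z up. With the lid's lugs in the gaps, 55 to 77 degrees clockwise sinks it 5 mm to home and a firm stop. Clockwise with the lugs still on top of the threads jams at a rib. Lid and neck are slippery (friction 0.25); turning needs under 0.3 N m except at the stops.
- beaker: Open glass beaker, 74 mm across, 85 mm tall; origin under its centre. Leave it.
- plain_lid: Plain flat white lid without a wing, 64 mm across, 24 mm tall; origin under its centre. Leave it.
- wash_bottle: White bottle with red cap, 60 mm across, 140 mm tall; origin under its centre. Leave it.
There are look-alikes about, which are no part of the job. There is more than one size of the part that bears lid_wing; the job needs the smallest.

How it is judged:
On the way:
1. the lid stands level on the jar's neck, not yet screwed down (horizontal distance between lid_wing and jar_mouth below 0.005 m and angle between lid_wing's own z axis and vertical below 0.06 rad and z of lid_wing in the frame of jar_mouth between 0.0185 and 0.031 m), for 0.1 s.
At the end, for the whole second after the job is handed in: The lid is screwed home on the jar in the shaker: its wing's centre is less than 17.4 mm above the rim (16 mm is fully home), within 5 mm of the jar's axis, level within 0.06 rad, at rest and released (horizontal distance between lid_wing and jar_mouth below 0.005 m and angle between lid_wing's own z axis and vertical below 0.06 rad and z of lid_wing in the frame of jar_mouth between 0.013 and 0.0174 m and contact force between lid and the fingers below 0.05 N and linear speed of lid below 0.01 m/s and angular speed of lid below 0.1 rad/s); the robot touches nothing.
It fails at once if the beaker or the plain white lid is knocked over or pushed more than 40 mm (distance of any of beaker, plain_lid from where it was at the start of the episode above 0.04 m or angle between any of beaker, plain_lid's own z axis and vertical above 0.6 rad).
It also fails if it takes over 72 s, if anything falls off the work surface, if the arm or the gripper's body presses on something with over 40 N, if the wrist force passes 120 N, or if a joint passes its speed limit or range.

ROBOT

A 7-joint arm with a two-finger parallel gripper is mounted at the origin on the work surface. World frame = base frame: x ahead of the robot, y to its left, z up, the work surface at z = 0. Lengths are in m, angles in rad, forces in N, time in s.
With the tool pointing down it reaches from about 0.4 to 0.85 m from the base axis. Payload 10.4 kg.
Tool frame: the origin (TCP) lies midway between the tips of the shut fingers; the grasp point (between the pads) lies 19 mm behind it; z points along the fingers, x is the direction in which the jaws open and shut, and the axes are right-handed (so a half turn about z gives the same grasp; the last joint's range is limited). The gripper opens to 85 mm and grips with 20 to 120 N. Pads are 22 mm wide; open, the fingers measure 114 mm over their backs; the gripper's body (76 mm by 85 mm) begins 54 mm behind the grasp point. The pads swing forward as they close: fully open they stand 13 mm farther back than shut.
Start: joints at [1.284, 0.332, -0.065, 1.46, 0.022, 1.35, -0.088], TCP at [0.163, -0.603, 0.231] pointing down, gripper open.
Joint ranges: [-2.6, 2.6], [-0.5, 2.12], [-1.47, 1.34], [0.16, 2.42], [-1.27, 4.41], [0.06, 2.06], [-2.6, 2.6]. Speed limits (rad/s): [2.22, 2.22, 2.79, 2.79, 3.14, 3.14, 3.14].

INTERFACE

Orientations are given as a unit quaternion [x, y, z, w].
In Python, from workcell import monitor, eyes, ticket, models gives the robot as it stands.
- The arm moves only by the tool servo_tool, never from a script. Its argument "motion" is a list of rows, each a list of 7 numbers: the opening, from 0 (shut) to 1 (fully open), then the shift along the tool's x, y, z in m, then the turn, a rotation vector about the tool's x, y, z in degrees. In form: [[fingers, tx, ty, tz, rx, ry, rz], ...]. A call has 1 to 20 rows; each row is the pose to reach, as a shift and turn from the pose commanded when the call began, along the tool's axes at that moment; what a row does not reach only later rows make up. A row lasts 1/8 s, in which the tool goes at most 62.5 mm and 10.7 degrees, less where a joint would pass 70% of its speed; a pose out of reach is approached as far as the arm can. A call with a gripper value outside its range is refused whole. The fingers move at their own pace and stop on an object; "grip_force" is the grip in N (left out, the last holds). Time passes only in rows, so rows that repeat a pose let the fingers close. It gives the time, the measured TCP pose, the force and the opening at its end, in the units of the state.
- monitor.get_obs(): the state, without advancing time (a new reading comes with each control period).
- eyes.camera(name): name is "scene" or "top" or "wrist"; returns (picture, depth): 400x640x3 uint8, blue, green, red; 400x640 float32, m along the optical axis (not along the pixel's ray), 0 where there is no reading.
- eyes.camera_info(name): a dict with "intrinsics" (3x3 intrinsics, pixels), "k1" (the pictures are not rectified: a ray, as slopes to the right and down, at radius r is drawn at 1 + k1 r^2 times it, then the intrinsics apply), "extrinsics" (4x4, takes a point from world to camera coordinates); the wrist camera has in their place "tool_from_camera" (4x4, takes a point from camera to tool coordinates, whose origin is the TCP and whose axes are the tool frame's). Camera axes: x right, y down, z forward; pixel columns grow to the right and rows downward; lengths in m; the calibration is good to about 2 mm. A picture is of the moment at which its call begins: read the wrist's pose just before it. camera_info takes no time and is no camera call.
- ticket.hand_in(): hands the job in, once; it reports no verdict.
Trained networks look in the newest picture that a camera, given by its name, has taken for a name from the list of things; names that differ only in an ending like _2 or _b are one class to them, and where a whole thing is asked for, a point or a joint stands for the part that bears it (a point fixed in the world has none). Each returns a list of dicts, best first, with "confidence" (0 to 1); they miss things now and then, are a little off and sometimes report something else, mostly with a low value. They report only what shows in the picture. A call takes as long as a camera call. They do not tell look-alikes from the thing itself.
- models.boxes_of(camera, thing): "point" ([x, y, z] in m, in the coordinates of the camera as it stood for that picture, good to about 4 mm: the middle of the surface that is visible of it).
The state is a dict: "clock": time; "joint_pos": joint angles; "joint_velocities": joint speeds; "tau": joint torques, N m; "position": TCP position; "ee_rot": TCP orientation; "ft_force": force on the tool from outside, world axes, zero at the start; "torque": the same for the moment, N m; "grip_width": opening from 0.0 (shut) to 1.0 (fully open).
Only numpy, scipy, OpenCV 4.12 (cv2) and the standard library are available. Lean on these libraries where they do the work, as an engineer would, in place of code of your own. Each camera call takes 0.05 s, during which the arm holds its last target. There are 200 camera calls.

## Working session

There is one attempt and no reset: what is moved stays moved. The work goes in short steps, Python scripts to look and compute and a tool call to move; the robot and the scene stay as the last step left them, time stands still between calls to the robot, and variables do not carry over. Pictures are saved under pics/ and viewed, about 8 in all and at most 12, crops included, and the job is handed in when it is done.

Besides the shell and the picture viewer there is one more tool, called after ">>>" as a command line: name --pt "numbers of a row" for each row, then --argument value for the rest. servo_tool: Moves the arm, as the interface text tells. Its arguments: {"type":"object","properties":{"motion":{"type":"array"},"grip_force":{"type":"number"}},"required":["motion"]}

```bash
mkdir -p pics; cat > h.py <<'E'
import numpy as np, cv2
from scipy.spatial.transform import Rotation as R
from workcell import monitor, eyes, ticket, models
def T_wc(cam, obs=None):
    i=eyes.camera_info(cam)
    if cam!="wrist": return np.linalg.inv(np.array(i["extrinsics"]))
    o=obs or monitor.get_obs(); T=np.eye(4); T[:3,:3]=R.from_quat(o["ee_rot"]).as_matrix(); T[:3,3]=o["position"]
    return T@np.array(i["tool_from_camera"])
def cloud(cam,depth,T):
    i=eyes.camera_info(cam);K=np.array(i["intrinsics"],float);h,w=depth.shape
    u,v=np.meshgrid(np.arange(w),np.arange(h))
    xd=(u-K[0,2])/K[0,0];yd=(v-K[1,2])/K[1,1]
    x,y=xd.copy(),yd.copy()
    for _ in range(8):
        s=1+i["k1"]*(x*x+y*y);x,y=xd/s,yd/s
    P=np.stack([x*depth,y*depth,depth],-1)
    W=P@T[:3,:3].T+T[:3,3]; W[depth==0]=np.nan
    return W
def proj(cam,p,T):
    i=eyes.camera_info(cam);K=np.array(i["intrinsics"],float)
    c=np.linalg.inv(T)@np.append(p,1);x,y=c[:2]/c[2];s=1+i["k1"]*(x*x+y*y)
    return K[0,0]*x*s+K[0,2],K[1,1]*y*s+K[1,2]
E
python3 - <<'E'
from h import *
o=monitor.get_obs(); print(o["clock"],o["position"],o["ee_rot"],o["ft_force"])
for cam in ("top","scene"):
    T=T_wc(cam); im,d=eyes.camera(cam); np.savez(f"{cam}.npz",im=im,d=d,T=T)
    for n in ("lid_wing","jar_mouth","shaker","beaker","plain_lid","wash_bottle"):
        for b in models.boxes_of(cam,n)[:5]:
            w=(T@np.append(b["point"],1))[:3]; print(cam,n,round(b["confidence"],2),w.round(3),np.round(proj(cam,w,T)))
    cv2.imwrite(f"pics/{cam}1.png",im)
E
```

```text
0.0 [ 0.16286802 -0.6030059   0.23049523] [ 7.93971011e-01 -6.07955172e-01 -5.97271901e-04 -4.31674928e-04] [ 0.33079832 -0.74001496  0.19291303]
top lid_wing 0.87 [ 0.285 -0.197  0.031] [401. 262.]
top lid_wing 0.83 [ 0.462 -0.151  0.025] [384. 206.]
top lid_wing 0.56 [ 0.285 -0.331  0.031] [444. 262.]
top jar_mouth 0.56 [0.557 0.223 0.085] [263. 174.]
top shaker 0.87 [0.558 0.225 0.086] [263. 173.]
top beaker 0.59 [ 0.549 -0.342  0.045] [444. 177.]
top plain_lid 0.68 [ 0.633 -0.165  0.03 ] [387. 153.]
top wash_bottle 0.95 [0.44  0.43  0.098] [194. 211.]
scene lid_wing 0.9 [ 0.311 -0.209  0.032] [218. 219.]
scene lid_wing 0.83 [ 0.305 -0.345  0.036] [172. 235.]
scene lid_wing 0.69 [ 0.48  -0.154  0.026] [260. 253.]
scene lid_wing 0.21 [0.622 0.204 0.083] [397. 223.]
scene jar_mouth 0.81 [0.618 0.2   0.087] [396. 222.]
scene shaker 0.89 [0.614 0.202 0.083] [395. 221.]
scene shaker 0.51 [ 0.477 -0.158  0.028] [258. 252.]
scene beaker 0.69 [ 0.531 -0.334  0.056] [204. 288.]
scene plain_lid 0.92 [ 0.646 -0.164  0.028] [285. 298.]
scene wash_bottle 0.76 [0.463 0.434 0.096] [426. 159.]
```

```bash
python3 - <<'E'
from h import *
z=np.load("top.npz");im=z["im"]
a=cv2.resize(im[130:290,200:500],None,fx=2.6,fy=2.6,interpolation=cv2.INTER_CUBIC)
cv2.imwrite("pics/topc.png",a)
E
```

```text
(no output)
```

View pics/topc.png

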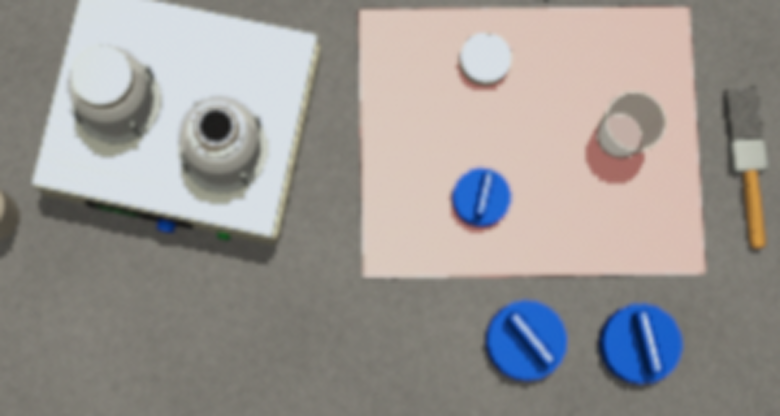

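View pics/scene1.png

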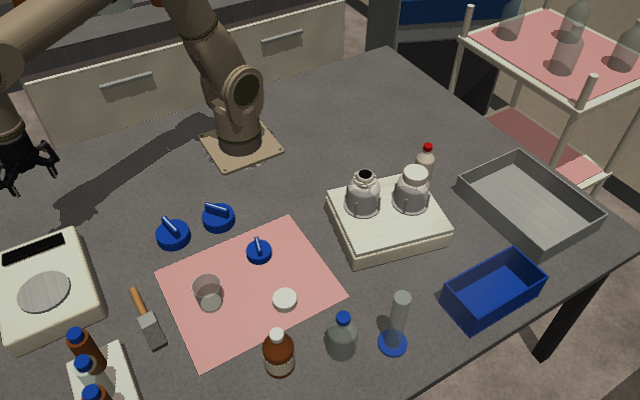

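The top view shows the blue candidates. The lid on the liner at (384,206) is clearly the smallest and sits on the pink liner; the larger ones at (401,262) and (444,262) are look-alikes. The open jar is the one with the dark mouth at (283,178), and the capped jar is at (241,160). Next I measure the lid and jar.

```bash
python3 - <<'E'
from h import *
for cam in ("top","scene"):
    z=np.load(cam+".npz");im=z["im"].astype(int);W=cloud(cam,z["d"],z["T"])
    b,g,r=im[...,0],im[...,1],im[...,2]
    blue=(b>r+50)&(np.hypot(W[...,0]-.465,W[...,1]+.15)<.05)
    P=W[blue]; print(cam,"blue",len(P),P[:,2].min(),P[:,2].max(), "zhist",np.histogram(P[:,2],np.arange(0,.07,.005))[0])
    disk=P[(P[:,2]>.02)&(P[:,2]<.035)]; print("plate mid",(disk.min(0)+disk.max(0))/2,disk.max(0)-disk.min(0),"med z",np.median(disk[:,2]))
    wg=P[P[:,2]>.042]; 
    if len(wg)>4:
        e,v=np.linalg.eigh(np.cov(wg[:,:2].T)); print("wing",len(wg),wg.mean(0),(wg.min(0)+wg.max(0))/2,"yaw",np.degrees(np.arctan2(v[1,1],v[0,1])),np.sqrt(e))
    m=(np.hypot(W[...,0]-.56,W[...,1]-.16)<.09)&(W[...,2]>.13)
    J=W[m]; print("jar",len(J),np.histogram(J[:,2],np.arange(.13,.23,.005)))
    for lo,hi in ((.13,.15),(.15,.165),(.165,.18),(.18,.2)):
        q=J[(J[:,2]>lo)&(J[:,2]<hi)]
        if len(q): print(lo,len(q),q.min(0).round(3),q.max(0).round(3),q.mean(0).round(3))
E
```

```text
top blue 395 -0.003859853345907993 0.060143822905768474 zhist [  5   1   0   7  61 165  69   5   9  12  33  23   1   0]
plate mid [ 0.4636138  -0.15371199  0.0276035 ] [0.06862004 0.06706777 0.0144647 ] med z 0.027604685442925714
wing 74 [ 0.46321565 -0.15343598  0.05271343] [ 0.46296241 -0.15416389  0.05155223] yaw 164.40541514801896 [0.0036783  0.01629719]
jar 872 (array([ 16,  12,  21,  10,  13,  24,  65, 112, 119,  92,   9,  17,  48,
        55,  57, 127,  68,   7,   0]), array([0.13 , 0.135, 0.14 , 0.145, 0.15 , 0.155, 0.16 , 0.165, 0.17 ,
       0.175, 0.18 , 0.185, 0.19 , 0.195, 0.2  , 0.205, 0.21 , 0.215,
       0.22 , 0.225]))
0.13 59 [0.47  0.111 0.13 ] [0.6   0.248 0.149] [0.516 0.18  0.14 ]
0.15 102 [0.471 0.113 0.151] [0.593 0.248 0.165] [0.518 0.174 0.161]
0.165 323 [0.471 0.113 0.165] [0.591 0.249 0.18 ] [0.513 0.165 0.172]
0.18 129 [0.483 0.121 0.18 ] [0.578 0.25  0.2  ] [0.509 0.156 0.193]
scene blue 486 -0.00021677671964748235 0.058273994852861 zhist [  5  17  26  20  73 226  47   6   7  13  31  14   0   0]
plate mid [ 0.46657267 -0.15493965  0.02730559] [0.07123296 0.06978553 0.01402837] med z 0.027324131923926243
wing 62 [ 0.4730004  -0.15702992  0.05150766] [ 0.46780142 -0.15494389  0.05024337] yaw 164.3642056640627 [0.00387011 0.0171818 ]
jar 1135 (array([ 52,  61,  58,  49,  56,  56, 100, 115, 119, 107,  11,  29,  43,
        72,  45, 123,  39,   0,   0]), array([0.13 , 0.135, 0.14 , 0.145, 0.15 , 0.155, 0.16 , 0.165, 0.17 ,
       0.175, 0.18 , 0.185, 0.19 , 0.195, 0.2  , 0.205, 0.21 , 0.215,
       0.22 , 0.225]))
0.13 220 [0.498 0.108 0.13 ] [0.593 0.245 0.15 ] [0.552 0.159 0.14 ]
0.15 212 [0.476 0.109 0.15 ] [0.597 0.249 0.165] [0.55  0.161 0.159]
0.165 341 [0.476 0.11  0.165] [0.587 0.25  0.18 ] [0.537 0.155 0.172]
0.18 155 [0.487 0.125 0.18 ] [0.577 0.249 0.2  ] [0.53  0.149 0.193]
```

```bash
cat >> h.py <<'E'
def delta(p,yaw,o=None):
    "shift (tool axes) and rz in deg to reach TCP p, tool down, tool x at world yaw (deg)"
    o=o or monitor.get_obs(); Rc=R.from_quat(o["ee_rot"]); 
    Rt=R.from_euler("z",yaw,degrees=True)*R.from_euler("x",180,degrees=True)
    rv=(Rc.inv()*Rt).as_rotvec(degrees=True); t=Rc.inv().apply(np.array(p)-o["position"])
    print("shift mm",(t*1000).round(1),"rotvec",rv.round(1))
E
python3 - <<'E'
from h import *
i=eyes.camera_info("wrist");print(np.array(i["tool_from_camera"]).round(3),i["intrinsics"],i["k1"])
delta([.465,-.154,.2],-105.6); delta([.465,-.154,.2],74.4)
E
```

```text
[[ 1.    -0.001  0.001 -0.001]
 [ 0.001  0.954  0.299 -0.076]
 [-0.001 -0.299  0.954 -0.143]
 [ 0.     0.     0.     1.   ]] [[320.41189443   0.         320.69738464]
 [  0.         320.41189443 198.52153517]
 [  0.           0.           1.        ]] -0.03895949831187135
shift mm [-355.1 -408.7   31.3] rotvec [-0.  -0.  30.7]
shift mm [-355.1 -408.7   31.3] rotvec [   0.    -0.  -149.3]
```

>>> servo_tool --pt "1 -0.178 -0.204 0 0 0 15" --pt "1 -0.178 -0.204 0 0 0 15" --pt "1 -0.355 -0.409 0.031 0 0 30.7" --pt "1 -0.355 -0.409 0.031 0 0 30.7" --pt "1 -0.355 -0.409 0.031 0 0 30.7" --pt "1 -0.355 -0.409 0.031 0 0 30.7" --pt "1 -0.355 -0.409 0.031 0 0 30.7" --pt "1 -0.355 -0.409 0.031 0 0 30.7" --pt "1 -0.355 -0.409 0.031 0 0 30.7" --pt "1 -0.355 -0.409 0.031 0 0 30.7" --pt "1 -0.355 -0.409 0.031 0 0 30.7" --pt "1 -0.355 -0.409 0.031 0 0 30.7" --pt "1 -0.355 -0.409 0.031 0 0 30.7"

```text
clock: 2.33
position: [0.4649, -0.155, 0.2004]
ee_rot: [-0.604, 0.797, -0.0, -0.0]
ft_force: [0.9, 1.0, -0.7]
grip_width: 0.998
```

```bash
cat >> h.py <<'E'
def wing(W,im,c,zt,ztol=.006):
    im=im.astype(int);blue=(im[...,0]>im[...,2]+40)&(np.hypot(W[...,0]-c[0],W[...,1]-c[1])<.05)
    w=W[blue&(W[...,2]>zt-ztol)&(W[...,2]<zt+ztol)]
    (x,y),(a,b),ang=cv2.minAreaRect(w[:,:2].astype(np.float32))
    e,v=np.linalg.eigh(np.cov(w[:,:2].T))
    print("wing n",len(w),"rect",np.round((x,y,a,b,ang),4),"mean",w.mean(0).round(4),"pca yaw",np.degrees(np.arctan2(v[1,1],v[0,1])).round(1),"med z",np.median(w[:,2]).round(4))
    p=W[blue&(W[...,2]<zt-.02)&(W[...,2]>zt-.032)]
    if len(p)>20:
        (x,y),r=cv2.minEnclosingCircle(p[:,:2].astype(np.float32)); print("plate",len(p),np.round((x,y,r),4),np.median(p[:,2]).round(4))
E
python3 - <<'E'
from h import *
o=monitor.get_obs();T=T_wc("wrist",o);im,d=eyes.camera("wrist");print(o["clock"],o["position"])
W=cloud("wrist",d,T);wing(W,im,(.465,-.154),.054)
cv2.imwrite("pics/w1.png",im)
delta([.46,.12,.34],-30)
E
```

```text
2.325 [ 0.46490144 -0.15501263  0.2004269 ]
wing n 523 rect [ 4.66700e-01 -1.55000e-01  1.20000e-02  5.37000e-02  7.53389e+01] mean [ 0.468  -0.1553  0.0538] pca yaw 165.4 med z 0.0539
plate 2940 [ 0.4665 -0.155   0.0353] 0.0285
shift mm [-263.2   79.  -139.7] rotvec [  0.   -0.  -75.7]
```

View pics/w1.png

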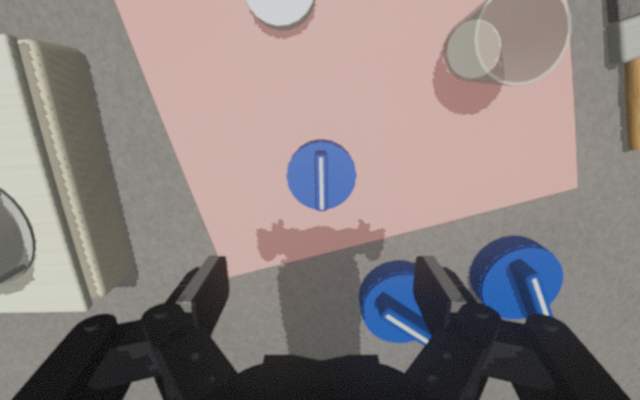

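Wrist view: the lid is centred at (321,178), with the wing along the image's vertical, and the plate measures 70.6 mm across, as described. The other blue lids at the lower right are bigger. I'll measure the jar next, before picking up the lid.

```bash
python3 - <<'E'
from h import *
delta([.51,.15,.33],-30)
E
```

```text
shift mm [-305.6   38.9 -129.7] rotvec [  0.   -0.  -75.7]
```

>>> servo_tool --pt "1 -0.03 0.0 -0.13 0 0 -20" --pt "1 -0.1 0.02 -0.13 0 0 -40" --pt "1 -0.306 0.039 -0.13 0 0 -75.7" --pt "1 -0.306 0.039 -0.13 0 0 -75.7" --pt "1 -0.306 0.039 -0.13 0 0 -75.7" --pt "1 -0.306 0.039 -0.13 0 0 -75.7" --pt "1 -0.306 0.039 -0.13 0 0 -75.7" --pt "1 -0.306 0.039 -0.13 0 0 -75.7" --pt "1 -0.306 0.039 -0.13 0 0 -75.7" --pt "1 -0.306 0.039 -0.13 0 0 -75.7" --pt "1 -0.306 0.039 -0.13 0 0 -75.7" --pt "1 -0.306 0.039 -0.13 0 0 -75.7"

```text
clock: 3.88
position: [0.5099, 0.151, 0.3303]
ee_rot: [0.966, -0.258, 0.0, 0.0]
ft_force: [0.7, 0.2, -0.1]
grip_width: 1.0
```

```bash
python3 - <<'E'
from h import *
o=monitor.get_obs();T=T_wc("wrist",o);im,d=eyes.camera("wrist");print(o["clock"],o["position"])
W=cloud("wrist",d,T);np.savez("jar.npz",im=im,d=d,T=T);cv2.imwrite("pics/w2.png",im)
for b in models.boxes_of("wrist","jar_mouth"): print(b["confidence"],(T@np.append(b["point"],1))[:3].round(4))
m=(np.hypot(W[...,0]-.51,W[...,1]-.15)<.045)&(W[...,2]>.15);J=W[m];print(np.histogram(J[:,2],np.arange(.15,.225,.005)))
for lo in np.arange(.17,.22,.003):
    q=J[(J[:,2]>=lo)&(J[:,2]<lo+.003)]
    if len(q)>10:
        (x,y),r=cv2.minEnclosingCircle(q[:,:2].astype(np.float32))
        A=np.c_[2*q[:,:2],np.ones(len(q))];s=np.linalg.lstsq(A,(q[:,:2]**2).sum(1),rcond=None)[0]
        print(round(lo,3),len(q),"enc",np.round((x,y,r),4),"fit",s[:2].round(4),np.sqrt(s[2]+s[0]**2+s[1]**2).round(4))
E
```

```text
3.875 [0.50994081 0.15096985 0.3303457 ]
0.61 [0.5694 0.2242 0.0848]
(array([   0,    0,   70,  346,  601,  723,    2,   30,  277,  755,  307,
       1466,  837,    0,    0]), array([0.15 , 0.155, 0.16 , 0.165, 0.17 , 0.175, 0.18 , 0.185, 0.19 ,
       0.195, 0.2  , 0.205, 0.21 , 0.215, 0.22 , 0.225]))
0.17 295 enc [0.5148 0.1558 0.0404] fit [0.5151 0.1554] 0.0386
0.173 501 enc [0.5155 0.156  0.0382] fit [0.5153 0.1555] 0.036
0.176 526 enc [0.5161 0.1568 0.0356] fit [0.5148 0.1548] 0.0333
0.185 11 enc [0.5314 0.1707 0.0214] fit [0.5151 0.1554] 0.0308
0.188 27 enc [0.5237 0.1712 0.0252] fit [0.5154 0.1558] 0.0305
0.191 214 enc [0.5156 0.1557 0.0309] fit [0.5153 0.1554] 0.0286
0.194 297 enc [0.5154 0.1557 0.0309] fit [0.515  0.1554] 0.0283
0.197 513 enc [0.5153 0.1557 0.031 ] fit [0.5152 0.1554] 0.0281
0.2 148 enc [0.5158 0.1559 0.0305] fit [0.5148 0.155 ] 0.0276
0.203 268 enc [0.5154 0.1559 0.0251] fit [0.5154 0.1558] 0.0239
0.206 477 enc [0.5154 0.1564 0.0239] fit [0.5159 0.1566] 0.0203
0.209 1714 enc [0.5154 0.1562 0.0221] fit [0.5154 0.1562] 0.0149
```

View pics/w2.png

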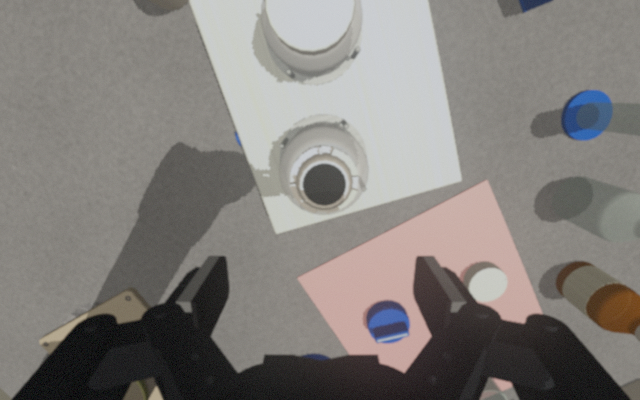

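The open jar's mouth is at (323,184) and the capped look-alike is above it at (310,25). The jar axis is (0.5153, 0.1556) with the rim at z ≈ 0.2105. Next I go back to the lid to grasp it.

```bash
python3 - <<'E'
from h import *
z=np.load("jar.npz");W=cloud("wrist",z["d"],z["T"]);q=W[(np.abs(np.hypot(W[...,0]-.5153,W[...,1]-.1556)-.018)<.004)][:,2];print("rim z",np.nanpercentile(q,[10,50,90,98]).round(4))
print(monitor.get_obs()["joint_pos"])
# thread ridge occupancy vs angle
r=np.hypot(W[...,0]-.5153,W[...,1]-.1556);a=np.degrees(np.arctan2(W[...,1]-.1556,W[...,0]-.5153))%360
for lo in range(0,360,10):
    m=(a>=lo)&(a<lo+10)&(r>.0262)&(r<.032)&(W[...,2]>.18)
    print(lo,m.sum(),np.nanmedian(W[...,2][m]).round(4) if m.sum() else "", end=" | ")
print()
delta([.4666,-.155,.12],-104.7)
E
```

```text
rim z [0.2093 0.4113 0.4238 0.4255]
[ 0.34872529  0.1637089  -0.81090463  1.50807128  0.11869492  1.52055676
 -0.98353427]
0 28 0.1971 | 10 34 0.1979 | 20 37 0.1989 | 30 38 0.1994 | 40 43 0.1987 | 50 30 0.1925 | 60 40 0.1937 | 70 40 0.1951 | 80 39 0.1961 | 90 39 0.1971 | 100 35 0.1981 | 110 36 0.1991 | 120 1093 0.4179 | 130 252 0.4167 | 140 25 0.1925 | 150 33 0.1956 | 160 23 0.1952 | 170 28 0.1958 | 180 26 0.1971 | 190 25 0.1977 | 200 25 0.199 | 210 24 0.1998 | 220 16 0.2003 | 230 12 0.1925 | 240 16 0.1981 | 250 17 0.1955 | 260 20 0.1963 | 270 22 0.1972 | 280 22 0.198 | 290 23 0.1988 | 300 25 0.2 | 310 35 0.1983 | 320 24 0.1928 | 330 25 0.1976 | 340 276 0.413 | 350 1384 0.415 | 
shift mm [115.1 286.9 210.3] rotvec [-0.  -0.  74.8]
```

```bash
python3 - <<'E'
from h import *
z=np.load("jar.npz");W=cloud("wrist",z["d"],z["T"])
r=np.hypot(W[...,0]-.5153,W[...,1]-.1556);a=np.degrees(np.arctan2(W[...,1]-.1556,W[...,0]-.5153))%90
for lo in range(0,90,3):
    m=(a>=lo)&(a<lo+3)&(r>.027)&(r<.0305)&(W[...,2]>.18)&(W[...,2]<.21)
    print(lo,m.sum(),np.percentile(W[...,2][m],[20,50,80]).round(4) if m.sum() else "", end=" | ")
E
```

```text
0 29 [0.1961 0.197  0.1974] | 3 25 [0.1968 0.1973 0.1976] | 6 28 [0.1966 0.1971 0.1975] | 9 25 [0.1967 0.1973 0.1978] | 12 26 [0.1977 0.1982 0.1988] | 15 27 [0.1976 0.1985 0.1988] | 18 29 [0.1975 0.1982 0.1987] | 21 27 [0.1979 0.1986 0.1992] | 24 27 [0.1985 0.1991 0.1997] | 27 25 [0.1989 0.1995 0.1998] | 30 28 [0.1986 0.1991 0.2001] | 33 27 [0.1989 0.1996 0.2001] | 36 23 [0.1993 0.2004 0.2008] | 39 30 [0.1998 0.2003 0.2009] | 42 29 [0.1996 0.2004 0.2009] | 45 21 [0.1926 0.1935 0.1987] | 48 22 [0.1923 0.1927 0.1931] | 51 22 [0.1921 0.1924 0.1928] | 54 18 [0.192  0.1929 0.1933] | 57 26 [0.1923 0.1926 0.193 ] | 60 24 [0.1916 0.1925 0.1931] | 63 22 [0.1931 0.1971 0.1989] | 66 28 [0.1981 0.1986 0.1992] | 69 26 [0.1942 0.1948 0.1958] | 72 24 [0.1946 0.195  0.1956] | 75 25 [0.1949 0.1958 0.1961] | 78 22 [0.1951 0.1956 0.1963] | 81 26 [0.1952 0.1957 0.1966] | 84 25 [0.1957 0.1962 0.1966] | 87 28 [0.1962 0.1967 0.1973] |
```

>>> servo_tool --pt "1 0.03 0.08 0 0 0 10" --pt "0.6 0.07 0.16 0.03 0 0 30" --pt "0.5 0.115 0.287 0.21 0 0 74.8" --pt "0.5 0.115 0.287 0.21 0 0 74.8" --pt "0.5 0.115 0.287 0.21 0 0 74.8" --pt "0.5 0.115 0.287 0.21 0 0 74.8" --pt "0.5 0.115 0.287 0.21 0 0 74.8" --pt "0.5 0.115 0.287 0.21 0 0 74.8" --pt "0.5 0.115 0.287 0.21 0 0 74.8" --pt "0.5 0.115 0.287 0.21 0 0 74.8" --pt "0.5 0.115 0.287 0.21 0 0 74.8" --pt "0.5 0.115 0.287 0.21 0 0 74.8"

```text
clock: 5.48
position: [0.4668, -0.1547, 0.1206]
ee_rot: [-0.611, 0.791, -0.0, 0.0]
ft_force: [0.1, 0.1, -0.8]
grip_width: 0.5
```

```bash
python3 - <<'E'
from h import *
o=monitor.get_obs();T=T_wc("wrist",o);im,d=eyes.camera("wrist");print(o["clock"],o["position"],o["grip_width"])
W=cloud("wrist",d,T);wing(W,im,(.4666,-.155),.054)
delta([.4666,-.155,.031],-104.7)
E
```

```text
5.475 [ 0.46683813 -0.15474844  0.12062575] 0.500386264089967
wing n 893 rect [ 4.66700e-01 -1.54900e-01  1.16000e-02  5.38000e-02  7.57861e+01] mean [ 0.4688 -0.1556  0.0539] pca yaw 165.5 med z 0.054
plate 4917 [ 0.4661 -0.1549  0.0355] 0.0285
shift mm [ 0.2  0.1 89.5] rotvec [-0.  -0.   0.1]
```

>>> servo_tool --pt "0.5 0 0 0.05 0 0 0" --pt "0.5 0 0 0.08 0 0 0" --pt "0.5 0 0 0.088 0 0 0" --pt "0.5 0 0 0.088 0 0 0" --pt "0 0 0 0.088 0 0 0" --pt "0 0 0 0.088 0 0 0" --pt "0 0 0 0.088 0 0 0" --pt "0 0 0 0.088 0 0 0" --pt "0 0 0 0.088 0 0 0" --pt "0 0 0 0.088 0 0 0" --grip_force 50

```text
clock: 6.78
position: [0.4675, -0.1553, 0.0336]
ee_rot: [-0.611, 0.792, -0.001, 0.0]
ft_force: [-1.8, -0.8, 6.6]
grip_width: 0.129
```

```bash
python3 - <<'E'
from h import *
delta([.5153,.1556,.275],30)
E
```

```text
shift mm [-312.7   32.1 -241.6] rotvec [  -0.    -0.2 -134.7]
```

>>> servo_tool --pt "0 0 0 -0.06 0 0 0" --pt "0 0 0 -0.12 0 0 0" --pt "0 0 0 -0.18 0 0 -10" --pt "0 0 0 -0.242 0 0 -20" --pt "0 -0.05 0.005 -0.242 0 0 -30" --pt "0 -0.1 0.01 -0.242 0 0 -40" --pt "0 -0.15 0.015 -0.242 0 0 -50" --pt "0 -0.2 0.02 -0.242 0 0 -60" --pt "0 -0.25 0.025 -0.242 0 0 -70" --pt "0 -0.29 0.03 -0.242 0 0 -80" --pt "0 -0.3127 0.0321 -0.242 0 0 -90" --pt "0 -0.3127 0.0321 -0.242 0 0 -100" --pt "0 -0.3127 0.0321 -0.242 0 0 -110" --pt "0 -0.3127 0.0321 -0.242 0 0 -120" --pt "0 -0.3127 0.0321 -0.242 0 0 -130" --pt "0 -0.3127 0.0321 -0.242 0 0 -134.7" --pt "0 -0.3127 0.0321 -0.242 0 0 -134.7" --pt "0 -0.3127 0.0321 -0.242 0 0 -134.7" --pt "0 -0.3127 0.0321 -0.242 0 0 -134.7"

```text
clock: 9.15
position: [0.5148, 0.1557, 0.2744]
ee_rot: [0.966, 0.258, 0.0, 0.0]
ft_force: [0.1, 0.3, -3.3]
grip_width: 0.132
```

```bash
python3 - <<'E'
from h import *
o=monitor.get_obs();T=T_wc("wrist",o);im,d=eyes.camera("wrist");print(o["clock"],o["position"],o["grip_width"],o["ft_force"],R.from_quat(o["ee_rot"]).as_matrix().round(3)[:,0])
W=cloud("wrist",d,T);p=o["position"]
b=im.astype(int);bl=(b[...,0]>b[...,2]+40)&(np.linalg.norm(W-p,axis=-1)<.06)
P=W[bl];print(len(P),np.histogram(P[:,2]-p[2],np.arange(-.035,.035,.005)))
q=P[np.abs(P[:,2]-np.median(P[:,2]))<.003];(x,y),r=cv2.minEnclosingCircle(q[:,:2].astype(np.float32));print("plate",x,y,r,np.median(q[:,2]))
A=np.c_[q[:,:2],np.ones(len(q))];print("tilt",np.linalg.lstsq(A,q[:,2],rcond=None)[0][:2])
cv2.imwrite("pics/w3.png",im)
delta([.5153,.1556,.275],30)
E
```

```text
9.15 [0.51479872 0.15568807 0.27436438] 0.1321256151232698 [ 0.13359835  0.26228956 -3.27202713] [ 0.866  0.499 -0.   ]
9397 (array([   0,    0,   28,   53,  137, 3690, 2999,   94,  104,  117,  577,
       1559,   14,    9]), array([-0.035, -0.03 , -0.025, -0.02 , -0.015, -0.01 , -0.005,  0.   ,
        0.005,  0.01 ,  0.015,  0.02 ,  0.025,  0.03 ,  0.035]))
plate 0.5154904723167419 0.1550656110048294 0.0352625735104084 0.26931562690245314
tilt [ 0.00339624 -0.00671966]
shift mm [ 0.4  0.3 -0.7] rotvec [ 0. -0. -0.]
```

View pics/w3.png

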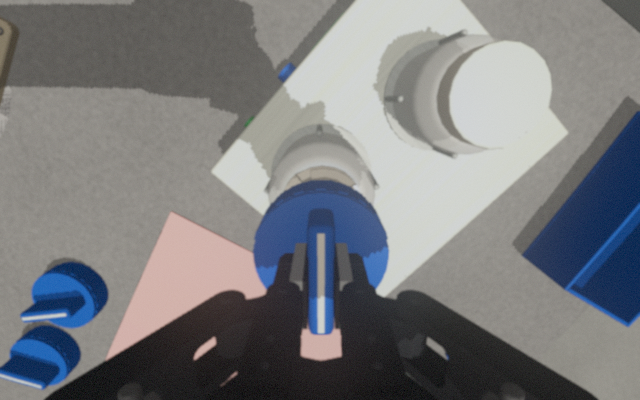

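The lid is held level, its plate at (320,240), with its centre at (0.5155, 0.1551), which is within 1 mm of the jar axis. Lowering now.

>>> servo_tool --pt "0 0 0 0.02 0 0 0" --pt "0 0 0 0.035 0 0 0" --pt "0 0 0 0.041 0 0 0" --pt "0 0 0 0.043 0 0 0" --pt "0 0 0 0.0445 0 0 0" --pt "0 0 0 0.0445 0 0 0"

```text
clock: 9.95
position: [0.515, 0.1557, 0.2301]
ee_rot: [0.966, 0.259, 0.0, 0.0]
ft_force: [-0.5, 0.3, -1.5]
grip_width: 0.126
```

>>> servo_tool --pt "0 0 0 0.001 0 0 0" --pt "0 0 0 0.002 0 0 0" --pt "0 0 0 0.003 0 0 0" --pt "0 0 0 0.003 0 0 0"

```text
clock: 10.45
position: [0.5155, 0.156, 0.2286]
ee_rot: [0.966, 0.259, 0.001, 0.0]
ft_force: [-3.0, -0.3, 13.8]
grip_width: 0.127
```

>>> servo_tool --pt "0 0 0 -0.001 0 0 -4" --pt "0 0 0 -0.001 0 0 -8" --pt "0 0 0 -0.001 0 0 -12" --pt "0 0 0 -0.001 0 0 -16" --pt "0 0 0 -0.001 0 0 -20" --pt "0 0 0 0.0 0 0 -23" --pt "0 0 0 0.001 0 0 -25" --pt "0 0 0 0.002 0 0 -25" --pt "0 0 0 0.002 0 0 -25"

```text
clock: 11.58
position: [0.5147, 0.1555, 0.2245]
ee_rot: [0.887, 0.461, -0.0, -0.0]
ft_force: [0.7, -1.0, -1.5]
grip_width: 0.125
```

```bash
python3 -c "
from h import *
o=monitor.get_obs();print(o['torque'],o['ft_force'],o['position'],R.from_quat(o['ee_rot']).as_matrix().round(4)[:,[0,2]])"
```

```text
[ 0.06671236 -0.00381826  0.00729509] [ 0.68601472 -0.96295758 -1.51726016] [0.51472257 0.1555417  0.22451145] [[ 5.741e-01 -5.000e-04]
 [ 8.188e-01 -2.000e-04]
 [-4.000e-04 -1.000e+00]]
```

>>> servo_tool --pt "0 0 0 0.001 0 0 0" --pt "0 0 0 0.002 0 0 0" --pt "0 0 0 0.003 0 0 0" --pt "0 0 0 0.003 0 0 0"

```text
clock: 12.08
position: [0.515, 0.1558, 0.2222]
ee_rot: [0.887, 0.462, 0.0, 0.0]
ft_force: [-1.4, -1.1, 2.9]
grip_width: 0.128
```

>>> servo_tool --pt "0 0 0 0 0 0 4" --pt "0 0 0 0.0005 0 0 10" --pt "0 0 0 0.001 0 0 16" --pt "0 0 0 0.0015 0 0 22" --pt "0 0 0 0.002 0 0 28" --pt "0 0 0 0.0025 0 0 34" --pt "0 0 0 0.003 0 0 40" --pt "0 0 0 0.003 0 0 40"

```text
clock: 13.08
position: [0.5153, 0.1562, 0.2195]
ee_rot: [0.991, 0.131, 0.001, -0.0]
ft_force: [0.6, 0.1, 5.7]
grip_width: 0.129
```

```bash
python3 -c "
from h import *
o=monitor.get_obs();M=R.from_quat(o['ee_rot']).as_matrix();print(o['torque'],o['ft_force'],o['position'],np.degrees(np.arctan2(M[1,0],M[0,0])),o['joint_pos'])"
```

```text
[ 0.18198986  0.07370561 -0.05991363] [0.56015649 0.1227702  5.74644612] [0.51527083 0.15617917 0.21948158] 15.019845628960145 [ 0.39849405  0.25512848 -0.89462548  1.67233239  0.20533513  1.31118413
 -0.27096792]
```

Screwing freely, and it is sinking with the turn. I'll continue until it reaches the stop.

>>> servo_tool --pt "0 0 0 0.0005 0 0 5" --pt "0 0 0 0.001 0 0 10" --pt "0 0 0 0.0015 0 0 15" --pt "0 0 0 0.0018 0 0 20" --pt "0 0 0 0.002 0 0 24" --pt "0 0 0 0.002 0 0 27" --pt "0 0 0 0.002 0 0 30" --pt "0 0 0 0.002 0 0 30"

```text
clock: 14.08
position: [0.5155, 0.1563, 0.2176]
ee_rot: [0.992, -0.13, 0.001, -0.001]
ft_force: [0.6, 0.8, 5.8]
grip_width: 0.126
```

```bash
cat > s.py <<'E'
from h import *
o=monitor.get_obs();M=R.from_quat(o['ee_rot']).as_matrix();print(o['clock'],o['torque'],o['ft_force'],o['position'],np.degrees(np.arctan2(M[1,0],M[0,0])))
E
python3 s.py
```

```text
14.075 [ 0.27567097 -0.18481935 -0.05230125] [0.63538813 0.78288666 5.81704653] [0.51552835 0.15632534 0.21764257] -14.883699405281018
```

>>> servo_tool --pt "0 0 0 0.0003 0 0 4" --pt "0 0 0 0.0005 0 0 8" --pt "0 0 0 0.0005 0 0 12" --pt "0 0 0 0.0005 0 0 12"

```text
clock: 14.58
position: [0.516, 0.1567, 0.2178]
ee_rot: [0.973, -0.231, 0.002, -0.001]
ft_force: [1.9, -0.3, 9.8]
grip_width: 0.132
```

```bash
python3 s.py
```

```text
14.575 [-0.17112441 -0.39535614  2.5276524 ] [ 1.87621937 -0.31963443  9.814071  ] [0.51596814 0.15669327 0.21781305] -26.667517436960118
```

The stop is reached: torque jumped to 2.5 N m and z is no longer sinking. I'll relax the twist slightly, open, rise and check.

>>> servo_tool --pt "0 0 0 -0.0005 0 0 -2" --pt "0 0 0 -0.001 0 0 -3" --pt "0.4 0 0 -0.001 0 0 -3" --pt "0.4 0 0 -0.001 0 0 -3" --pt "0.4 0 0 -0.001 0 0 -3" --pt "0.4 0 0 -0.02 0 0 -3" --pt "0.4 0 0 -0.06 0 0 -3" --pt "0.5 0 0 -0.11 0 0 -3" --pt "0.5 0 0 -0.11 0 0 -3" --pt "0.5 0 0 -0.11 0 0 -3"

```text
clock: 15.82
position: [0.5148, 0.1557, 0.3268]
ee_rot: [0.978, -0.208, 0.0, 0.0]
ft_force: [0.4, 1.0, -0.3]
grip_width: 0.5
```

```bash
python3 s.py; python3 - <<'E'
from h import *
o=monitor.get_obs();T=T_wc("wrist",o);im,d=eyes.camera("wrist")
W=cloud("wrist",d,T);wing(W,im,(.5153,.1556),.2395)
b=im.astype(int);q=W[(b[...,0]>b[...,2]+40)&(np.hypot(W[...,0]-.5153,W[...,1]-.1556)<.034)&(abs(W[...,2]-.2135)<.008)]
s=np.linalg.lstsq(np.c_[q[:,:2]-[.5153,.1556],np.ones(len(q))],q[:,2],rcond=None)[0];print("plate plane",s.round(4))
z=np.load("jar.npz");V=cloud("wrist",z["d"],z["T"]);rr=np.hypot(V[...,0]-.5153,V[...,1]-.1556);h=V[(rr<.021)&(rr>.017)&(abs(V[...,2]-.21)<.006)][:,2];print("rim z",np.percentile(h,[25,50,75,95]).round(4))
cv2.imwrite("pics/w4.png",im)
E
```

```text
15.825 [ 0.00485094  0.01044818 -0.0353779 ] [ 0.38061725  1.04440806 -0.27232531] [0.51483229 0.15565432 0.32676484] -23.99208609894938
wing n 762 rect [5.1520e-01 1.5600e-01 5.6100e-02 1.2000e-02 7.4526e+01] mean [0.516  0.1585 0.2379] pca yaw 74.6 med z 0.2381
plate 4226 [0.5153 0.1561 0.0359] 0.2126
plate plane [0.0014 0.0016 0.2127]
rim z [0.2092 0.2097 0.2102 0.2108]
```

View pics/w4.png

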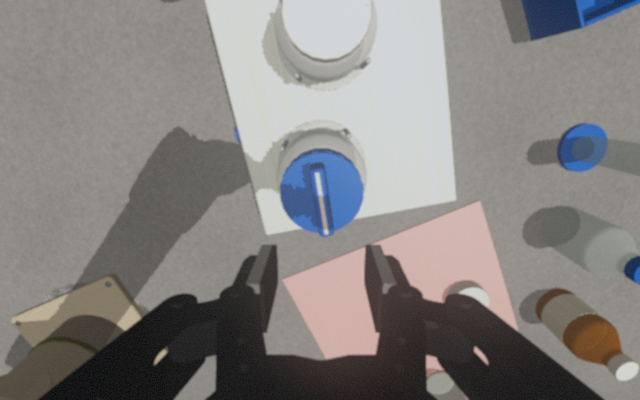

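The final view shows the lid level on the jar with the wing at (321,200). Wing height above the rim measures about 15.6 mm, where 16 mm is home. The arm is clear, so I'm handing in.

```bash
python3 -c "
from h import *
print(ticket.hand_in())"
```

```text
the job is handed in; nothing more can be done
None
```

The small blue winged lid is screwed home on the open jar and released, and I handed the job in at about 16 s of the 72 s allowed. No verdict is reported.

- **What I did:** I took the lid from the pink liner and set it level on the neck, about 26 mm above the rim. I turned it about 25° counter-clockwise until it dropped into the thread's start. Then I screwed it about 70° clockwise to a firm stop, where the torque rose to 2.5 N m.
- **Last checks:**
  - The wing's centre is about 15.4–15.9 mm above the rim (16 mm is fully home).
  - The lid is within about 1 mm of the jar's axis, level to about 0.002 rad, and the gripper is well clear.
- **Disagreements:**
  - The wing is about 9° short of the last commanded turn, so it slipped in the grip at the stop. The measured height still shows it home.
  - The wing height comes out 0.5 mm different depending on whether I use the wing's top or the top plate, which is within calibration error.
- **Not checked:** I did not measure the beaker and plain lid again at the end. All carrying moves kept well away from them.

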